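Put the router template and the pliers back in the shadow tray

ROBOT

A 7-joint arm with a two-finger parallel gripper is mounted at the origin on a cart in front of the work surface, level with it; the furniture and walls round the work are solid. World frame = base frame: x ahead of the robot, y to its left, z up, the work surface at z = 0. Lengths are in m, angles in rad, forces in N, time in s.
With the tool pointing down it reaches from about 0.425 to 0.925 m from the base axis. Payload 6.8 kg.
Tool frame: the origin (TCP) lies midway between the tips of the shut fingers; the grasp point (between the pads) lies 19 mm behind it; z points along the fingers, y is the line along which they close (so a half turn about z gives the same grasp; the last joint's range is limited). The gripper opens to 85 mm and grips with 20 to 120 N. Pads are 22 mm wide; open, the fingers measure 114 mm over their backs; the gripper's body (76 mm by 85 mm) begins 54 mm behind the grasp point. The pads swing forward as they close: fully open they stand 13 mm farther back than shut.
Start: joints at [-1.356, 0.477, 0.022, 1.555, -0.011, 1.109, -0.083], TCP at [0.214, 0.64, 0.231] pointing down, gripper open.
Joint ranges: [-2.96, 2.96], [-0.34, 2.1], [-1.41, 1.46], [0.24, 2.44], [-1.37, 4.51], [0.17, 1.92], [-2.96, 2.96]. Speed limits (rad/s): [2.39, 2.39, 3.14, 3.14, 3.14, 3.14, 3.14].

INTERFACE

Orientations are given as a rotation vector (axis times angle).
In Python, from bench import status, vision, r gives the robot as it stands. The module is installed in compiled form; this text tells all that it offers.
- The arm moves only by the shell command python3 -m handwheel 'ROWS' [OPENING] [FORCE]. ROWS is JSON, a list of rows, each an object with "dp": the shift along the tool's x, y, z in m, a list of three; "delta_rot": the turn, a rotation vector about the tool's x, y, z in rad, a list of three. In form: [{"dp": [x, y, z], "delta_rot": [rx, ry, rz]}, ...]. A call has 1 to 12 rows; each row is the pose to reach, as a shift and turn from the pose commanded when the call began, along the tool's axes at that moment; what a row does not reach only later rows make up. A row lasts 1/8 s, in which the tool goes at most 62.5 mm and 10.7 degrees, less where a joint would pass 70% of its speed; a pose out of reach is approached as far as the arm can. A call with a gripper value outside its range is refused whole. OPENING is the opening, from 0 (shut) to 1 (fully open), set as the call begins (- or left out, the last holds). The fingers move at their own pace and stop on an object; FORCE is the grip in N (left out, the last holds). Time passes only in rows, so rows that repeat a pose let the fingers close. It gives the time, the measured TCP pose, the force, the opening and the grip force at its end, in the units of the state.
- status.get_obs(): the state, without advancing time (a new reading comes with each control period).
- vision.grab_frame(name): name is "side" or "top" or "wrist"; returns a dict with "img" (384x512x3 uint8, blue, green, red), "fovy" (degrees; the focal length in pixels is half the picture's height over the tangent of half this angle, whatever the lens; pixels are square), "cx", "cy" (the principal point, pixels), "distortion" ([k1, k2, p1, p2, k3] as OpenCV has them; the pictures are not rectified), "world_from_camera" (4x4, takes a point from camera to world coordinates). Camera axes: x right, y up, looking along -z (the intrinsics and any distortion apply to the point x, -y, -z); pixel columns grow to the right and rows downward; lengths in m; the calibration is good to about 2 mm. A picture is of the moment at which its call begins. There is no depth.
- r.hand_in(): hands the job in; it is judged then, once.
The state is a dict: "clock": time; "joints": joint angles; "qvel": joint speeds; "tau": joint torques, N m; "tcp_pos": TCP position; "orientation": TCP orientation; "contact_force": force on the tool from outside, world axes, zero at the start; "moment": the same for the moment, N m; "grip_width": finger opening in m; "gripper_force": force on a finger pad.
Only numpy, scipy, OpenCV 4.12 (cv2) and the standard library are available. Lean on these libraries where they do the work, as an engineer would, in place of code of your own. Each camera call takes 0.05 s, during which the arm holds its last target. There are 200 camera calls.

TASK

Lay the pliers in their cut-out pocket in the shadow tray, jaws and handles the right way round and flat on the pocket's floor, and slide the router template that they are lying on along the bench into the tray's open-fronted cut-out, cut corner to the keyed corner, until it is fully home. Leave the bearing, the black tape roll and the tape measure where they are.

Things in the scene. Friction and masses are not known exactly. Their poses are not given: they have to be found in the camera images.
- tray: Black foam shadow tray, fixed to the bench, 172 mm (its x) by 190 mm (its y), top 11 mm above the bench. Origin under its centre, x to its back, y to its left, z up. Front half: an open-fronted cut-out for the template (see slot_home, slot_mouth). Back half: the pliers pocket along y, 7 mm deep, with a yellow floor (see pocket_centre).
- pocket_centre (a point): Where the pliers' origin belongs: on the pocket's floor, 4 mm above the bench, at tray x 38 mm, y 0. The pocket is 180 mm long, 69 mm wide at the handles (from y 20 mm to its +y end), 35 mm wide at the jaws (from y -40 mm to its -y end), 3 to 4 mm clear round the pliers; from y -33 to -3 mm it widens to 76 mm as finger scoops. Axes as the tray's.
- pocket_jaw_end (a point): On the pocket's floor where the pliers' jaw tip belongs: 86 mm to the tray's -y of pocket_centre.
- pocket_handle_end (a point): On the pocket's floor where the pliers' handle ends belong: 86 mm to the tray's +y of pocket_centre.
- slot_home (a point): On the bench, on the cut-out's centre line, where the template's origin lies when it is fully home against the back wall: 52 mm to the tray's -x of its origin. Axes as the tray's. The template's rear edge then stands 12 mm out of the tray's front.
- slot_mouth (a point): On the bench in the middle of the cut-out's mouth, at the tray's front edge. The cut-out is 109 mm wide (2.5 mm to spare on each side of the template), 80 mm deep, with bare bench as its floor, lead-ins over its first 24 mm that widen it by 5 mm on each side at the mouth, and a 25 mm 45 degree key block in its far left (+x, +y) corner.
- pliers: Red-handled combination pliers, 60 x 173 x 13 mm, about 0.19 kg, starting flat on top of the template (12 mm above the bench), turned up to 150 degrees either way from the template. Origin under the middle, x across, y towards the handle ends, z up. Round y = -20 mm, between jaws and pivot, they are about 33 mm wide and can be gripped across x from above.
- pliers_jaw_tip (a point): Under the jaw tip, 86 mm to the pliers' -y.
- pliers_handle_end (a point): Under the middle of the handle ends, 86 mm to the pliers' +y.
- template: Pale wooden router template, 92 mm (its x) by 104 mm (its y) by 12 mm, about 0.18 kg, loose on the bench before the tray, turned up to about 43 degrees from the tray; too wide to grip, push its edges. Its far left (+x, +y) corner is cut off at 45 degrees, 27 mm along each edge; two dark dots on top. Origin under its centre, z up.
- template_clip (a point): At the bench, in the middle of the template's cut edge.
- bearing: Steel ball bearing, 42 mm across, 15 mm high, loose; leave it. Origin under its centre.
- elec_tape: Black roll of electrical tape, 53 mm across, 19 mm high, loose; leave it. Origin under its centre.
- tape_measure: Black tape measure, 71 x 82 x 33 mm, loose; leave it. Origin under its centre.

How it is judged:
At the end, for the whole second after the job is handed in: Pliers right side up and at rest on the pocket floor (both ends under 3 mm above it, within 9 mm of their marks, jaws at the jaw end); template flat on the bench and at rest in the cut-out, origin within 6 mm of home, square within 0.08 rad, cut corner at the key block (horizontal distance between pliers_jaw_tip and pocket_jaw_end below 0.009 m and horizontal distance between pliers_handle_end and pocket_handle_end below 0.009 m and z of each of pliers_jaw_tip, pliers_handle_end in the frame of pocket_centre below 0.003 m and angle between pliers's own z axis and vertical below 0.1 rad and horizontal distance between template and slot_home below 0.006 m and angle between the x axis of template and the x axis of tray, either way round below 0.08 rad and y of template_clip in the frame of slot_home above 0.03 m and x of template_clip in the frame of slot_home above 0.02 m and angle between template's own z axis and vertical below 0.06 rad and height (world z) of template below 0.003 m and linear speed of each of pliers, template below 0.01 m/s); the robot touches nothing.
It fails at once if the bearing is pushed more than 15 mm (distance of bearing from where it was at the start of the episode above 0.015 m).
It fails at once if the tape roll is pushed more than 15 mm (distance of elec_tape from where it was at the start of the episode above 0.015 m).
It fails at once if the tape measure is pushed more than 15 mm (distance of tape_measure from where it was at the start of the episode above 0.015 m).
It fails at once if the template is lifted more than 20 mm instead of slid (height (world z) of template above 0.02 m).
It also fails if it takes over 72 s, if anything falls off the work surface, if the arm or the gripper's body presses on something with over 40 N, if the wrist force passes 120 N, or if a joint passes its speed limit or range.

## Working session

There is one attempt and no reset: what is moved stays moved. The work goes in short steps, Python scripts to look and compute and a shell command to move; the robot and the scene stay as the last step left them, time stands still between calls to the robot, and variables do not carry over. Pictures are saved under pics/ and viewed, at most 10 in all, crops included, and the job is handed in when it is done.

```bash
mkdir -p pics
cat > h.py <<'E'
import numpy as np, cv2
from bench import status, vision, r
from scipy.spatial.transform import Rotation as R
def grab(n):
    return vision.grab_frame(n)
def cam(f):
    h,w=f["img"].shape[:2]; fl=h/2/np.tan(np.radians(f["fovy"])/2)
    K=np.array([[fl,0,f["cx"]],[0,fl,f["cy"]],[0,0,1.]])
    return K,np.array(f["distortion"],float),np.array(f["world_from_camera"])
def rays(f,px):
    K,d,T=cam(f); u=cv2.undistortPoints(np.array(px,float).reshape(-1,1,2),K,d).reshape(-1,2)
    v=np.c_[u[:,0],-u[:,1],-np.ones(len(u))]@T[:3,:3].T
    return T[:3,3],v
def onplane(f,px,z):
    o,v=rays(f,px); return o+v*((z-o[2])/v[:,2])[:,None]
def proj(f,P):
    K,d,T=cam(f); P=np.array(P,float).reshape(-1,3); c=(P-T[:3,3])@T[:3,:3]
    c=c*[1,-1,-1]
    return cv2.projectPoints(c,np.zeros(3),np.zeros(3),K,d)[0].reshape(-1,2)
def tri(f1,p1,f2,p2):
    o1,v1=rays(f1,p1);o2,v2=rays(f2,p2);out=[]
    for a,b in zip(v1,v2):
        s=np.linalg.lstsq(np.c_[a,-b],o2-o1,rcond=None)[0]; out.append((o1+a*s[0]+o2+b*s[1])/2)
    return np.array(out)
E
python3 - <<'E'
from h import *
s=status.get_obs(); print({k:np.round(v,3) for k,v in s.items()})
import pickle
F={}
for n in("top","side"):
    f=grab(n);F[n]=f;cv2.imwrite(f"pics/{n}0.png",cv2.resize(f["img"],(768,576),interpolation=cv2.INTER_CUBIC)); print(n,f["fovy"],f["cx"],f["cy"],f["distortion"],np.round(f["world_from_camera"],3).tolist())
pickle.dump(F,open("f0.pkl","wb"))
E
```

```text
{'clock': np.float64(0.0), 'joints': array([-1.356,  0.478,  0.022,  1.556, -0.011,  1.109, -0.083]), 'qvel': array([ 0.   ,  0.001,  0.   ,  0.   ,  0.   ,  0.002, -0.002]), 'tau': array([-1.0000e-03, -5.9646e+01,  1.6070e+00, -2.8119e+01,  1.2000e-02,
        9.0000e-03, -0.0000e+00]), 'tcp_pos': array([0.214, 0.64 , 0.23 ]), 'orientation': array([-5.050e-01, -3.101e+00,  3.000e-03]), 'contact_force': array([-0.386, -0.139,  0.406]), 'moment': array([0.018, 0.057, 0.015]), 'gripper_force': np.float64(0.0), 'grip_width': np.float64(0.085)}
top 50.1289003157497 257.55098770010636 195.43717780102418 [-0.12127373  0.          0.          0.          0.        ] [[-0.011, 0.984, -0.178, 0.336], [-1.0, -0.011, -0.002, -0.226], [-0.004, 0.178, 0.984, 0.993], [0.0, 0.0, 0.0, 1.0]]
side 56.82170011637974 261.77492035653364 194.4124722307652 [-0.04665702  0.          0.          0.          0.        ] [[-0.989, 0.078, -0.128, 0.398], [-0.149, -0.512, 0.846, 0.501], [0.0, 0.855, 0.518, 0.47], [0.0, 0.0, 0.0, 1.0]]
```

View pics/top0.png

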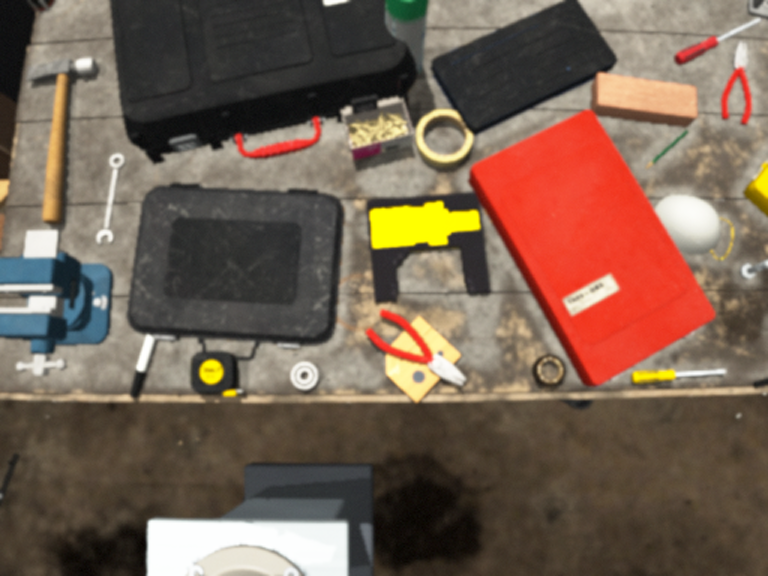

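View pics/side0.png

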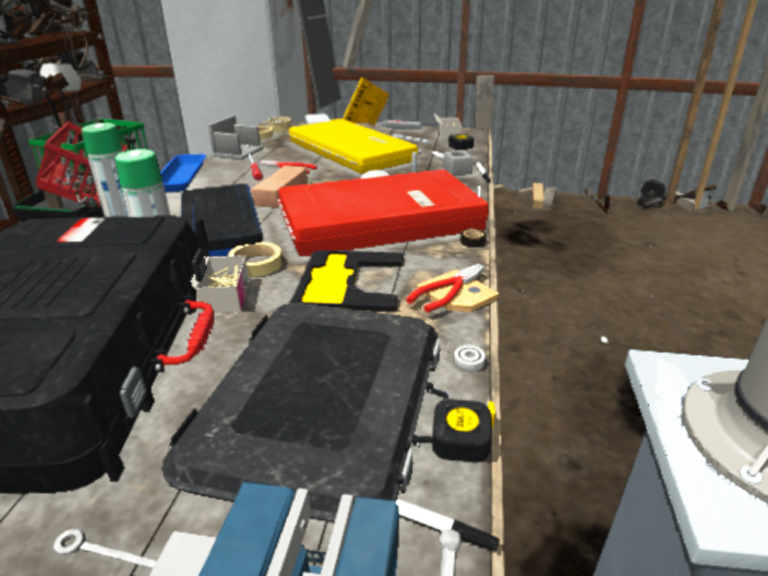

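The top view shows the tray around (428,245), with its yellow pocket handle end on the left. The template is around (422,360) with its cut corner at the left (386,365). The pliers lie on it, handles at (375,325) and jaws at (460,380). The bearing is at (304,376), the tape roll at (548,369) and the tape measure at (213,372). The side view agrees with this layout. I'll work out rough world positions next, then go closer with the wrist camera.

Run:
```python
from h import *
import pickle
F=pickle.load(open("f0.pkl","rb"));f=F["top"]
P={"tray_front_L":(376,301),"tray_front_R":(489,293),"tray_back_L":(369,199),"tray_back_R":(479,195),"slotL":(399,298),"slotR":(465,293),"tmpl_top":(420,317),"tmpl_right":(461,355),"tmpl_bot":(420,402),"cutA":(385,355),"cutB":(387,377),"hand1":(372,330),"hand2":(385,314),"jaw":(463,384),"bearing":(304,376),"roll":(548,369),"redcase_bl":(597,385),"redcase_l":(470,175),"blackcase_r":(335,340)}
for k,p in P.items(): print(k,np.round(onplane(f,[np.array(p)/1.5],0.012)[0,:2],3))
Q=[((p[0])/1.5,p[1]/1.5) for p in [(463,384),(372,330),(385,314)]]
S=[((p[0])/1.5,p[1]/1.5) for p in [(480,267),(428,308),(409,301)]]
print(np.round(tri(f,Q,F["side"],S),3))
q=status.get_obs();print(R.from_rotvec(q["orientation"]).as_matrix().round(3))
g=grab("wrist");T=np.array(g["world_from_camera"]);M=np.eye(4);M[:3,:3]=R.from_rotvec(q["orientation"]).as_matrix();M[:3,3]=q["tcp_pos"];print((np.linalg.inv(M)@T).round(3),g["fovy"],g["distortion"])
```

```text
tray_front_L [ 0.5   -0.207]
tray_front_R [ 0.511 -0.391]
tray_back_L [ 0.673 -0.197]
tray_back_R [ 0.678 -0.381]
slotL [ 0.505 -0.244]
slotR [ 0.512 -0.351]
tmpl_top [ 0.473 -0.278]
tmpl_right [ 0.411 -0.342]
tmpl_bot [ 0.338 -0.275]
cutA [ 0.413 -0.221]
cutB [ 0.378 -0.223]
hand1 [ 0.453 -0.2  ]
hand2 [ 0.479 -0.221]
jaw [ 0.365 -0.344]
bearing [ 0.381 -0.092]
roll [ 0.387 -0.481]
redcase_bl [ 0.36 -0.56]
redcase_l [ 0.714 -0.367]
blackcase_r [ 0.438 -0.141]
[[ 0.367 -0.343  0.018]
 [ 0.45  -0.2    0.016]
 [ 0.48  -0.221  0.012]]
[[-0.948  0.317 -0.   ]
 [ 0.317  0.948 -0.002]
 [-0.    -0.002 -1.   ]]
[[-0.     0.965  0.262  0.065]
 [ 1.    -0.     0.001  0.001]
 [ 0.001  0.262 -0.965 -0.142]
 [ 0.     0.     0.     1.   ]] 66.57353806021881 [-0.04414361  0.          0.          0.          0.        ]
```

```bash
python3 -m handwheel '[{"dp":[-0.407,-0.38,-0.07],"delta_rot":[0,0,1.0]},{"dp":[-0.407,-0.38,-0.07],"delta_rot":[0,0,1.0]},{"dp":[-0.407,-0.38,-0.07],"delta_rot":[0,0,1.0]},{"dp":[-0.407,-0.38,-0.07],"delta_rot":[0,0,1.0]},{"dp":[-0.407,-0.38,-0.07],"delta_rot":[0,0,1.0]},{"dp":[-0.407,-0.38,-0.07],"delta_rot":[0,0,1.0]},{"dp":[-0.407,-0.38,-0.07],"delta_rot":[0,0,1.894]},{"dp":[-0.407,-0.38,-0.07],"delta_rot":[0,0,1.894]},{"dp":[-0.407,-0.38,-0.07],"delta_rot":[0,0,1.894]},{"dp":[-0.563,-0.781,-0.03],"delta_rot":[0,0,1.894]},{"dp":[-0.563,-0.781,-0.03],"delta_rot":[0,0,1.894]},{"dp":[-0.563,-0.781,-0.03],"delta_rot":[0,0,1.894]}]' 1 40
cat >> h.py <<'E'
def tool(): 
    q=status.get_obs(); return np.array(q["tcp_pos"]),R.from_rotvec(q["orientation"])
def plan(p,yaw):
    """dp, delta_rot to reach TCP p, tool y at world yaw deg, pointing down"""
    p0,r0=tool(); a=np.radians(yaw); y=np.array([np.cos(a),np.sin(a),0]); z=np.array([0,0,-1.])
    M=R.from_matrix(np.c_[np.cross(y,z),y,z]); 
    print("dp",r0.inv().apply(np.array(p)-p0).round(4),"rot",(r0.inv()*M).as_rotvec().round(4))
def where():
    q=status.get_obs();p,r0=tool(); y=r0.as_matrix()[:,1]
    print("t",round(float(q["clock"]),2),"tcp",p.round(4),"yaw",np.degrees(np.arctan2(y[1],y[0])).round(2),"F",np.round(q["contact_force"],1),"w",round(float(q["grip_width"]),4),"gf",round(float(q["gripper_force"]),1))
E
python3 -c "
from h import *
where();plan([.5,-.28,.26],-37)"
```

```text
clock: 1.65
tcp_pos: [0.4883, -0.0377, 0.2838]
orientation: [-2.812, -1.4, -0.001]
contact_force: [1.3, -0.2, 0.3]
grip_width: 0.0853
gripper_force: 0.0
t 1.65 tcp [ 0.4883 -0.0377  0.2838] yaw -37.08 F [ 1.3 -0.2  0.3] w 0.0853 gf 0.0
dp [-0.1863  0.1555  0.0237] rot [ 0.     -0.0007 -0.0015]
```

```bash
python3 -m handwheel '[{"dp":[-0.186,0.156,0.024],"delta_rot":[0,0,0]},{"dp":[-0.186,0.156,0.024],"delta_rot":[0,0,0]},{"dp":[-0.186,0.156,0.024],"delta_rot":[0,0,0]},{"dp":[-0.186,0.156,0.024],"delta_rot":[0,0,0]},{"dp":[-0.186,0.156,0.024],"delta_rot":[0,0,0]},{"dp":[-0.186,0.156,0.024],"delta_rot":[0,0,0]}]'
python3 - <<'E'
from h import *
import pickle
where(); f=grab("wrist"); pickle.dump(f,open("w1.pkl","wb"))
cv2.imwrite("pics/w1.png",cv2.resize(f["img"],(768,576),interpolation=cv2.INTER_CUBIC))
E
```

```text
clock: 2.4
tcp_pos: [0.501, -0.2778, 0.2595]
orientation: [-2.811, -1.401, 0.001]
contact_force: [-0.0, 0.8, 0.1]
grip_width: 0.0855
gripper_force: 0.0
t 2.4 tcp [ 0.501  -0.2778  0.2595] yaw -37.03 F [-0.   0.8  0.1] w 0.0855 gf 0.0
```

View pics/w1.png

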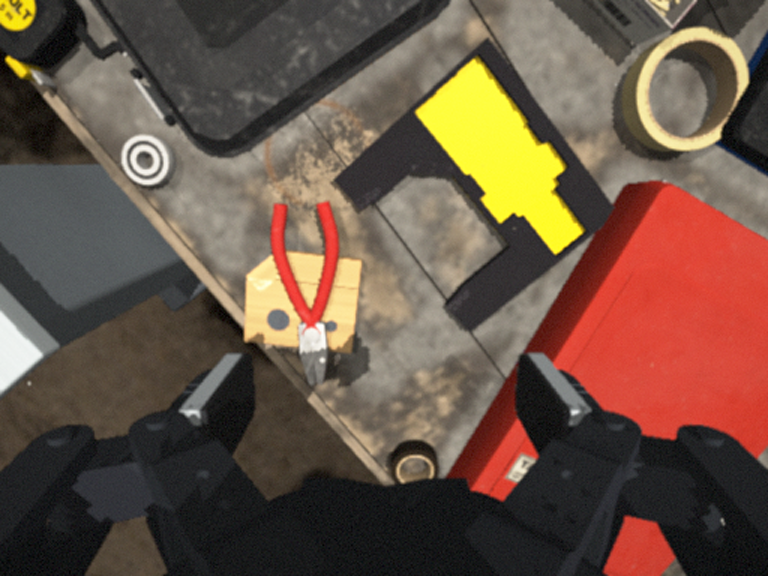

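The wrist view shows the pliers running from jaw tip (314,383) to handle ends (281,207) and (324,205), on the template at about (303,303). The template's cut corner is at upper left (262,262). The yellow pocket runs from (445,85) to (570,235), and the cut-out mouth lies between (358,205) and (450,305). Now I'll measure.

```bash
cat >> h.py <<'E'
def big(m):
    c,_=cv2.findContours(m.astype(np.uint8),cv2.RETR_EXTERNAL,cv2.CHAIN_APPROX_NONE); return max(c,key=cv2.contourArea)
def hsv(f): return cv2.cvtColor(f["img"],cv2.COLOR_BGR2HSV).astype(int)
def mask(f,name):
    H=hsv(f);h,s,v=H[...,0],H[...,1],H[...,2]
    if name=="yellow": return (h>26)&(h<34)&(s>200)&(v>180)
    if name=="wood": return (h>10)&(h<26)&(s>70)&(s<200)&(v>170)
    if name=="red": return ((h<6)|(h>174))&(s>150)&(v>90)
    if name=="black": return (v<60)
def poly(P,eps): return cv2.approxPolyDP(P,eps,True).reshape(-1,2)
E
python3 - <<'E'
from h import *
import pickle
f=pickle.load(open("w1.pkl","rb"));t=pickle.load(open("f0.pkl","rb"))["top"]
for n,F in(("w",f),("t",t)):
    c=big(mask(F,"yellow")); P=onplane(F,c.reshape(-1,2),0.004)[:,:2]
    r_=cv2.minAreaRect((P*1000).astype(np.float32)); print(n,"yellow rect",np.round(r_[0],1),np.round(r_[1],1),round(r_[2],2))
    m=mask(F,"wood").copy(); 
    yx=(170,165,245,240) if n=="w" else (200,250,275,315)
    k=np.zeros_like(m);k[yx[0]:yx[2],yx[1] if n=="w" else yx[1]:yx[3]]=1
    m=(m|mask(F,"red"))&k if n=="t" else m&k
    if n=="w":
        c=big(cv2.morphologyEx(m.astype(np.uint8),cv2.MORPH_CLOSE,np.ones((25,25))));pp=poly(c,2.5);print("wood px",pp.tolist());print(np.round(onplane(F,pp,.012)[:,:2]*1000,1).tolist())
    m=mask(F,"red"); k=np.zeros_like(m)
    if n=="w":k[125:220,175:232]=1
    else:k[200:250,235:290]=1
    c=big(m&k).reshape(-1,2); 
    P=onplane(F,c,0.02)[:,:2]*1000; print("red extents px",c.min(0),c.max(0)); print(np.round(cv2.minAreaRect(P.astype(np.float32))[0],1),cv2.minAreaRect(P.astype(np.float32))[1:])
cv2.imwrite("pics/w1c.png",cv2.resize(f["img"][110:290,130:330],(800,720)) [:600])
g=f["img"][120:270,140:270]; cv2.imwrite("pics/w1c.png",cv2.resize(g,None,fx=4,fy=4,interpolation=cv2.INTER_CUBIC))
E
```

```text
w yellow rect [ 631.4 -304.1] [ 73.3 151.1] 0.67
wood px [[165, 182], [165, 226], [175, 226], [178, 230], [224, 232], [235, 222], [239, 170], [179, 170]]
[[385.1, -222.9], [341.6, -271.5], [353.2, -280.2], [352.6, -287.5], [403.8, -329.7], [426.0, -327.2], [476.9, -271.2], [411.7, -221.9]]
red extents px [181 135] [225 217]
[ 433.8 -249.2] ((112.95144653320312, 58.518768310546875), 51.399940490722656)
t yellow rect [ 632.3 -289.5] [ 75.7 181.6] 2.31
red extents px [244 207] [287 241]
[ 434.8 -243.7] ((109.5528335571289, 60.86362075805664), 44.379058837890625)
```

View pics/w1c.png

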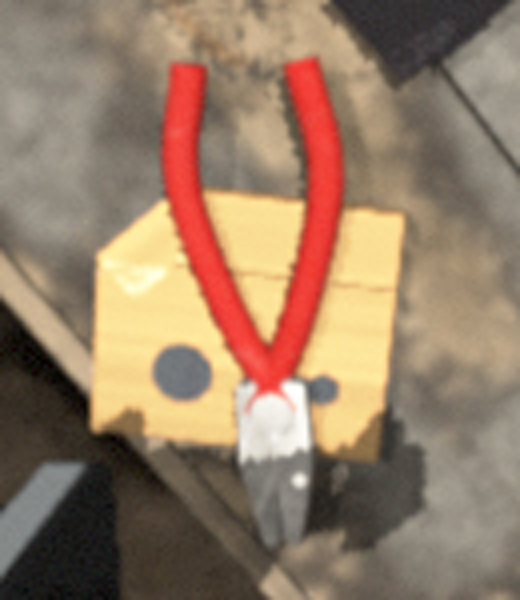

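The crop (4x, origin 140,120) shows handle ends at (188,65) and (302,60), the jaw tip at (280,543) and the metal neck at about (240–313, 385–460). The template corners are at (405,212), (92,432), (97,255) and roughly (378,462).

Run:
```python
from h import *
import pickle
f=pickle.load(open("w1.pkl","rb"));F=pickle.load(open("f0.pkl","rb"));t=F["top"]
c=lambda *p:np.array(p,float)/4+[140-.375,120-.375]
w=c((188,65),(302,60),(280,543))
tp=np.array([(372,330),(385,314),(463,384)])/1.5
print("tri",(tri(f,w,t,tp)*1000).round(1).tolist())
A=onplane(f,w,.02)[:,:2]; tip=A[2]; hm=(A[0]+A[1])/2; L=np.linalg.norm(hm-tip); yv=(hm-tip)/L
print("len",L,"yaw y",np.degrees(np.arctan2(yv[1],yv[0])),"mid",(tip+hm)/2)
g=tip+yv*66.5e-3; print("grip y-20",g); xv=np.array([yv[1],-yv[0]])
for y in(40,50,60,66,75,82):
    p=tip+yv*y/1000; q=proj(f,[[*(p-xv*.0165),.022],[*(p+xv*.0165),.022]]); print(y,((q-[140,120])*4).round(0).tolist())
# tray edges: black mask, 
H=hsv(f); m=((H[...,0]>20)&(H[...,0]<36)&(H[...,1]>150)); k=np.zeros_like(m);k[30:180,270:400]=1
cc=big(m&k).reshape(-1,2); P=onplane(f,cc,.004)[:,:2]*1000; r_=cv2.minAreaRect(P.astype(np.float32));print("yellow",r_)
```

```text
tri [[452.3, -197.4, 24.2], [479.9, -218.0, 6.9], [365.5, -343.8, 17.0]]
len 0.1711843525355068 yaw y 54.33079531985171 mid [ 0.41701565 -0.2740225 ]
grip y-20 [ 0.40588291 -0.28953293]
40 [[223.0, 442.0], [317.0, 440.0]]
50 [[221.0, 415.0], [315.0, 413.0]]
60 [[218.0, 388.0], [313.0, 386.0]]
66 [[217.0, 372.0], [312.0, 370.0]]
75 [[215.0, 347.0], [311.0, 345.0]]
82 [[213.0, 328.0], [310.0, 326.0]]
yellow ((631.0217895507812, -289.8719482421875), (77.3489761352539, 182.82369995117188), 4.576693534851074)
```

```bash
python3 -c "
from h import *
plan([.405,-.290,.12],-35.7)"
```

```text
dp [-0.0685 -0.069   0.1396] rot [-0.001  -0.0006 -0.0213]
```

```bash
python3 -m handwheel '[{"dp":[-0.0685,-0.069,0.14],"delta_rot":[0,0,-0.021]},{"dp":[-0.0685,-0.069,0.14],"delta_rot":[0,0,-0.021]},{"dp":[-0.0685,-0.069,0.14],"delta_rot":[0,0,-0.021]},{"dp":[-0.0685,-0.069,0.14],"delta_rot":[0,0,-0.021]},{"dp":[-0.0685,-0.069,0.14],"delta_rot":[0,0,-0.021]}]'
python3 - <<'E'
from h import *
import pickle
where(); f=grab("wrist"); pickle.dump(f,open("w2.pkl","wb"))
cv2.imwrite("pics/w2.png",cv2.resize(f["img"],(768,576),interpolation=cv2.INTER_CUBIC))
E
```

```text
clock: 3.08
tcp_pos: [0.407, -0.2908, 0.1211]
orientation: [2.794, 1.434, 0.003]
contact_force: [0.4, 0.1, -0.5]
grip_width: 0.0849
gripper_force: 0.0
t 3.08 tcp [ 0.407  -0.2908  0.1211] yaw -35.67 F [ 0.4  0.1 -0.5] w 0.0849 gf 0.0
```

View pics/w2.png

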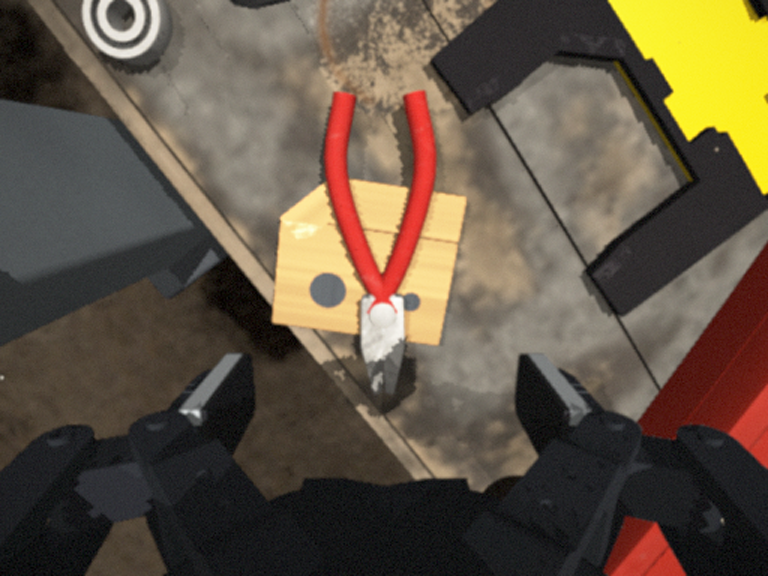

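In this closer view the handle ends are at (343,93) and (415,92), the pivot at (382,313) and the jaw tip at (383,408). The template corners are at (282,218), (327,180), (466,196), (440,345) and (272,322), with the tray mouth on the right.

Run:
```python
from h import *
import pickle
f1=pickle.load(open("w1.pkl","rb"));f2=pickle.load(open("w2.pkl","rb"))
c=lambda *p:np.array(p,float)/4+[140-.375,120-.375]
d=lambda *p:np.array(p,float)/1.5
N=["hL","hR","tip","pivot","tR","tBL","tA","tBR"]
T=tri(f1,c((188,65),(302,60),(280,543),(270,412),(405,212),(92,432),(97,255),(378,462)),f2,d((343,93),(415,92),(383,408),(382,313),(466,196),(272,322),(282,218),(440,345)))
for n,x in zip(N,T):print(n,(x*1000).round(1))
A=onplane(f2,d((343,93),(415,92),(383,408),(382,313),(362,340),(405,340)),.02)*1000;print(A.round(1)[:,:2].tolist())
B=onplane(f2,d((282,218),(327,180),(466,196),(440,345),(272,322)),.012)*1000;print("tmpl",B.round(1)[:,:2].tolist())
hm=(A[0]+A[1])/2;v=(hm-A[2])[:2];print(np.hypot(*v),np.degrees(np.arctan2(v[1],v[0])),(A[2]+hm)/2); u=v/np.hypot(*v)
for s in(50,58,66): 
    p=A[2][:2]+u*s; print(s,p.round(1)); x=np.array([u[1],-u[0]]); print((proj(f2,[[*(p-16.5*x)/1000,.022],[*(p+16.5*x)/1000,.022]])*1.5).round(0).tolist())
```

```text
hL [ 451.7 -193.7   20.3]
hR [ 482.1 -214.9   20.2]
tip [ 374.5 -338.4   45.2]
pivot [ 399.1 -300.9   26.3]
tR [ 475.9 -276.3    7.9]
tBL [ 342.7 -269.5   22.3]
tA [ 383.4 -224.2   13.5]
tBR [ 413.6 -341.3   15.1]
[[451.6, -193.4], [482.1, -214.7], [361.8, -353.6], [397.9, -302.5], [378.3, -309.3], [399.1, -324.2]]
tmpl [[383.3, -224.9], [417.1, -223.2], [475.5, -275.9], [413.2, -342.5], [338.4, -270.3]]
182.76187817793334 54.92217945768667 [ 414.34011278 -278.84665401   20.        ]
50 [ 390.6 -312.7]
[[354.0, 335.0], [410.0, 334.0]]
58 [ 395.2 -306.2]
[[354.0, 322.0], [410.0, 321.0]]
66 [ 399.8 -299.6]
[[353.0, 309.0], [410.0, 308.0]]
```

```bash
python3 -c "
from h import *
where();plan([.406,-.290,.013],-35.3)"
```

```text
t 3.12 tcp [ 0.4074 -0.2911  0.1213] yaw -35.65 F [ 0.2  0.5 -0.4] w 0.0851 gf 0.0
dp [-1.000e-04 -2.100e-03  1.083e-01] rot [ 0.0031 -0.0011 -0.0062]
```

```bash
python3 -m handwheel '[{"dp":[0,-0.002,0.06],"delta_rot":[0,0,-0.006]},{"dp":[0,-0.002,0.09],"delta_rot":[0,0,-0.006]},{"dp":[0,-0.002,0.1],"delta_rot":[0,0,-0.006]},{"dp":[0,-0.002,0.104],"delta_rot":[0,0,-0.006]},{"dp":[0,-0.002,0.104],"delta_rot":[0,0,-0.006]}]'
python3 -c "
from h import *
where();plan([.406,-.290,.0125],-35.3)"
```

```text
clock: 3.75
tcp_pos: [0.4043, -0.2907, 0.017]
orientation: [2.791, 1.439, 0.002]
contact_force: [-0.6, 0.4, 0.4]
grip_width: 0.0859
gripper_force: 0.0
t 3.75 tcp [ 0.4043 -0.2907  0.017 ] yaw -35.45 F [-0.6  0.4  0.4] w 0.0859 gf 0.0
dp [0.0015 0.001  0.0045] rot [ 0.0021 -0.0004 -0.0026]
```

Now close on them gently, lift by 40 mm and look.

```bash
python3 -m handwheel '[{"dp":[0.0015,0.001,0.004],"delta_rot":[0,0,0]},{"dp":[0.0015,0.001,0.004],"delta_rot":[0,0,0]},{"dp":[0.0015,0.001,0.004],"delta_rot":[0,0,0]},{"dp":[0.0015,0.001,0.004],"delta_rot":[0,0,0]},{"dp":[0.0015,0.001,0.004],"delta_rot":[0,0,0]},{"dp":[0.0015,0.001,0.004],"delta_rot":[0,0,0]},{"dp":[0.0015,0.001,0.004],"delta_rot":[0,0,0]},{"dp":[0.0015,0.001,0.004],"delta_rot":[0,0,0]}]' 0.1 60
python3 -c "
from h import *
where()"
```

```text
clock: 4.75
tcp_pos: [0.4053, -0.2898, 0.0125]
orientation: [2.792, 1.439, 0.001]
contact_force: [-0.4, 0.6, 7.6]
grip_width: 0.0238
gripper_force: 58.3
t 4.75 tcp [ 0.4053 -0.2898  0.0125] yaw -35.46 F [-0.4  0.6  7.6] w 0.0238 gf 58.3
```

```bash
python3 -m handwheel '[{"dp":[0,0,-0.01],"delta_rot":[0,0,0]},{"dp":[0,0,-0.03],"delta_rot":[0,0,0]},{"dp":[0,0,-0.06],"delta_rot":[0,0,0]},{"dp":[0,0,-0.1],"delta_rot":[0,0,0]},{"dp":[0,0,-0.12],"delta_rot":[0,0,0]},{"dp":[0,0,-0.12],"delta_rot":[0,0,0]}]'
python3 - <<'E'
from h import *
import pickle
where()
fs={n:grab(n) for n in("wrist","top","side")}; pickle.dump(fs,open("l1.pkl","wb"))
w=fs["wrist"]["img"][0:300,140:400]; s=fs["side"]["img"][120:270,200:350]
cv2.imwrite("pics/l1.png",np.hstack([cv2.resize(w,(433,500)),cv2.resize(s,(350,350)) if 0 else cv2.copyMakeBorder(cv2.resize(s,(350,350),interpolation=cv2.INTER_CUBIC),0,150,0,0,cv2.BORDER_CONSTANT)]))
E
```

```text
clock: 5.5
tcp_pos: [0.4055, -0.2899, 0.1332]
orientation: [2.791, 1.439, 0.003]
contact_force: [0.3, -0.3, -3.0]
grip_width: 0.0236
gripper_force: 59.2
t 5.5 tcp [ 0.4055 -0.2899  0.1332] yaw -35.46 F [ 0.3 -0.3 -3. ] w 0.0236 gf 59.2
```

View pics/l1.png

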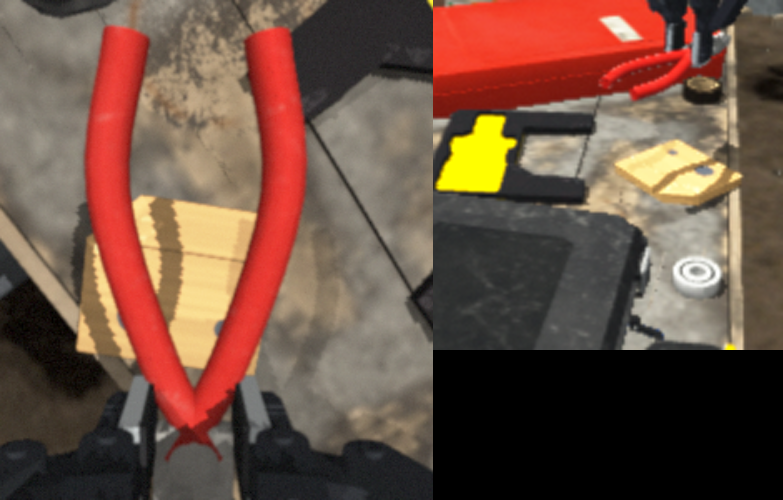

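The pliers hang level in the fingers, with handle ends at wrist px (216,18) and (302,18). The template stayed on the bench. I'll check for droop, then plan the placement.

Run:
```python
from h import *
import pickle
fs=pickle.load(open("l1.pkl","rb"));w=fs["wrist"];s=fs["side"]
p,r0=tool()
W=[(216.3,18),(302.2,18)]; S=[(287.4,160.7),(273.7,155.1)]
for a in (S,S[::-1]):
    T=tri(w,W,s,a);print("tri tool",(r0.inv().apply(T-p)*1000).round(1).tolist())
o,v=rays(w,W)
for zt in(-.0075,0,.01):
    z=p[2]-zt; print(zt,(r0.inv().apply(onplane(w,W,z)-p)*1000).round(1).tolist())
# yellow, tray corners in top and wrist for tray pose
f=pickle.load(open("w1.pkl","rb"));t=fs["top"]
for F,roi in((f,(30,180,270,400)),(t,(120,175,240,330))):
    H=hsv(F); m=((H[...,0]>20)&(H[...,0]<36)&(H[...,1]>150)); k=np.zeros_like(m);k[roi[0]:roi[1],roi[2]:roi[3]]=1
    c=big(m&k).reshape(-1,2); P=onplane(F,c,.004)[:,:2]*1000
    r_=cv2.minAreaRect(P.astype(np.float32)); print("yellow",np.round(r_[0],1),np.round(r_[1],1),r_[2])
    # black outline hull
    m=((H[...,2]<75)|m)&(k>0)
```

```text
tri tool [[105.0, -17.9, -4.2], [105.4, 20.1, -5.8]]
tri tool [[112.3, -4.9, -13.9], [97.6, 6.9, 0.3]]
-0.0075 [[106.4, -14.6, -7.5], [106.4, 21.9, -7.6]]
0 [[108.5, -15.5, 0.0], [108.5, 23.0, -0.1]]
0.01 [[111.3, -16.7, 10.0], [111.4, 24.4, 9.9]]
yellow [ 631.  -289.9] [ 77.3 182.8] 4.576693534851074
yellow [ 632.4 -289.1] [ 80.6 185.1] 3.137483835220337
```

```bash
python3 -c "
from h import *
plan([.535,-.30,.14],3.5)"
```

```text
dp [ 0.0669  0.1129 -0.0091] rot [-1.7e-03 -4.0e-04 -6.8e-01]
```

```bash
python3 -m handwheel '[{"dp":[0.02,0.03,-0.02],"delta_rot":[0,0,-0.17]},{"dp":[0.04,0.07,-0.02],"delta_rot":[0,0,-0.34]},{"dp":[0.067,0.113,-0.009],"delta_rot":[0,0,-0.5]},{"dp":[0.067,0.113,-0.009],"delta_rot":[0,0,-0.68]},{"dp":[0.067,0.113,-0.009],"delta_rot":[0,0,-0.68]},{"dp":[0.067,0.113,-0.009],"delta_rot":[0,0,-0.68]},{"dp":[0.067,0.113,-0.009],"delta_rot":[0,0,-0.68]}]'
python3 - <<'E'
from h import *
import pickle
where(); f=grab("wrist"); pickle.dump(f,open("w3.pkl","wb"))
cv2.imwrite("pics/w3.png",cv2.resize(f["img"],(768,576),interpolation=cv2.INTER_CUBIC))
E
```

```text
clock: 6.52
tcp_pos: [0.5351, -0.3007, 0.1409]
orientation: [-2.156, -2.285, 0.0]
contact_force: [0.3, -0.8, -2.0]
grip_width: 0.0234
gripper_force: 59.4
t 6.53 tcp [ 0.5351 -0.3007  0.1409] yaw 3.34 F [ 0.3 -0.8 -2. ] w 0.0234 gf 59.4
```

View pics/w3.png

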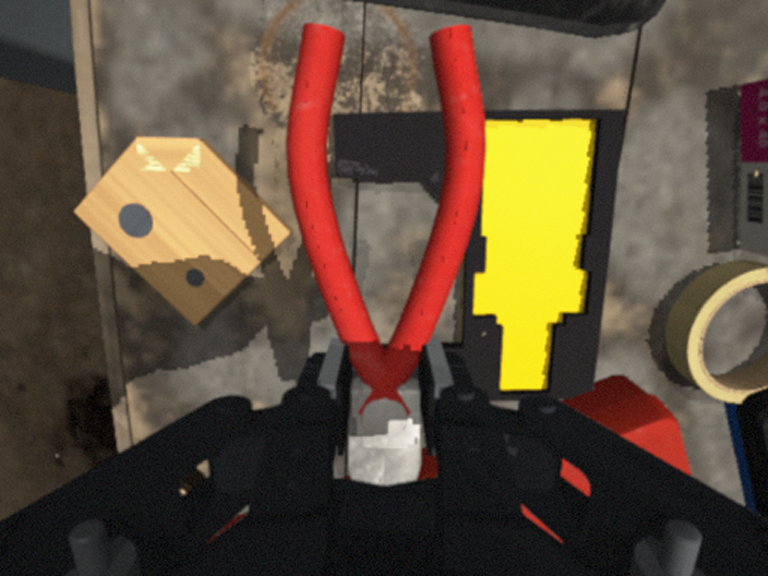

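This view shows the whole pocket: handle end from (487,120) to (600,120), scoops at about (474–588, 270–315), and jaw end from (500,390) to (548,390). The template's corners are at (138,137), (199,138), (290,233), (197,325) and (75,211).

Run:
```python
from h import *
import pickle
f=pickle.load(open("w3.pkl","rb"));H=hsv(f)
m=((H[...,0]>20)&(H[...,0]<36)&(H[...,1]>150)&(H[...,2]>110)); m[:, :313]=0;m[265:]=0;m[:75]=0;m[:,405:]=0
def line(px,z):
    P=onplane(f,px,z)[:,:2]*1000; l=cv2.fitLine(P.astype(np.float32),cv2.DIST_HUBER,0,.01,.01).ravel(); 
    a=np.degrees(np.arctan2(l[1],l[0])); return P.mean(0).round(1),round(float(a)%180,2)
def rt(r0,r1): return [(np.where(m[y])[0].max()+.5,y) for y in range(r0,r1)]
def lf(r0,r1): return [(np.where(m[y])[0].min()-.5,y) for y in range(r0,r1)]
print("R handle",line(rt(84,165),.004));print("R scoop",line(rt(185,203),.004));print("R jaw",line(rt(222,252),.004))
print("L scoop top",line(lf(186,205),.011));print("L jaw .004/.011",line(lf(222,252),.004),line(lf(222,252),.011))
tp=[(x,np.where(m[:,x])[0].min()-.5) for x in range(332,392)];bt=[(x,np.where(m[:,x])[0].max()+.5) for x in range(338,362)]
print("+y end",line(tp,.004),"-y end",line(bt,.004))
c=np.array([(138,137),(199,138),(290,233),(197,325),(75,211)])/1.5
B=onplane(f,c,.012)[:,:2]*1000;print("tmpl",B.round(1).tolist())
```

```text
R handle (array([ 660.8, -237.4]), 93.86)
R scoop (array([ 670. , -304.6]), 92.56)
R jaw (array([ 653. , -352.2]), 94.33)
L scoop top (array([ 593.4, -308.6]), 92.6)
L jaw .004/.011 (array([ 619.3, -354. ]), 93.83) (array([ 617.2, -351. ]), 93.83)
+y end (array([ 625.7, -199.2]), 5.2) -y end (array([ 640.1, -379.5]), 2.96)
tmpl [[384.0, -223.8], [421.1, -222.8], [475.8, -276.6], [414.0, -341.3], [339.7, -270.0]]
```

Run:
```python
from h import *
import pickle
f=pickle.load(open("w3.pkl","rb"));p,r0=tool()
for zt in(-.006,-.012):
  print(zt,(r0.inv().apply(onplane(f,np.array([(323,27),(452,29),(384,408),(347,450),(421,450),(348,478),(418,478),(384,375)])/1.5,p[2]-zt)-p)*1000).round(1)[:,:2].tolist())
print((r0.inv().apply(onplane(f,np.array([(331,380),(445,380),(344,342),(424,342)])/1.5,p[2]+.01)-p)*1000).round(1)[:,:2].tolist(),f["cx"])
```

```text
-0.006 [[105.4, -16.2], [104.8, 20.2], [-14.4, 0.9], [-31.5, -12.5], [-31.5, 14.2], [-43.7, -12.5], [-43.6, 13.4], [-1.7, 0.9]]
-0.012 [[103.7, -15.4], [103.1, 19.3], [-10.8, 0.9], [-27.2, -11.9], [-27.2, 13.7], [-38.8, -11.8], [-38.8, 12.9], [1.3, 0.9]]
[[-1.5, -16.7], [-1.5, 21.2], [12.1, -12.0], [12.1, 13.9]] 256.36224021718647
```

```bash
python3 -c "
from h import *
where();plan([.6309,-.3079,.04],4.6)"
```

```text
t 6.58 tcp [ 0.5353 -0.3006  0.141 ] yaw 3.38 F [ 0.3  0.2 -1.2] w 0.0234 gf 59.4
dp [-0.0129  0.095   0.1009] rot [-0.0001 -0.0001 -0.0213]
```

```bash
python3 -m handwheel '[{"dp":[-0.006,0.05,0.01],"delta_rot":[0,0,-0.021]},{"dp":[-0.013,0.095,0.03],"delta_rot":[0,0,-0.021]},{"dp":[-0.013,0.095,0.06],"delta_rot":[0,0,-0.021]},{"dp":[-0.013,0.095,0.09],"delta_rot":[0,0,-0.021]},{"dp":[-0.013,0.095,0.101],"delta_rot":[0,0,-0.021]},{"dp":[-0.013,0.095,0.101],"delta_rot":[0,0,-0.021]},{"dp":[-0.013,0.095,0.101],"delta_rot":[0,0,-0.021]}]'
python3 - <<'E'
from h import *
where();plan([.6309,-.3079,.012],4.6)
f=grab("wrist")
cv2.imwrite("pics/w4.png",cv2.resize(f["img"],(768,576),interpolation=cv2.INTER_CUBIC))
E
```

```text
clock: 7.45
tcp_pos: [0.6322, -0.3084, 0.0415]
orientation: [2.127, 2.309, 0.001]
contact_force: [0.7, -0.8, -1.7]
grip_width: 0.0233
gripper_force: 59.5
t 7.45 tcp [ 0.6322 -0.3084  0.0415] yaw 4.68 F [ 0.7 -0.8 -1.7] w 0.0233 gf 59.5
dp [ 0.0006 -0.0013  0.0295] rot [0.0021 0.0011 0.0013]
```

View pics/w4.png

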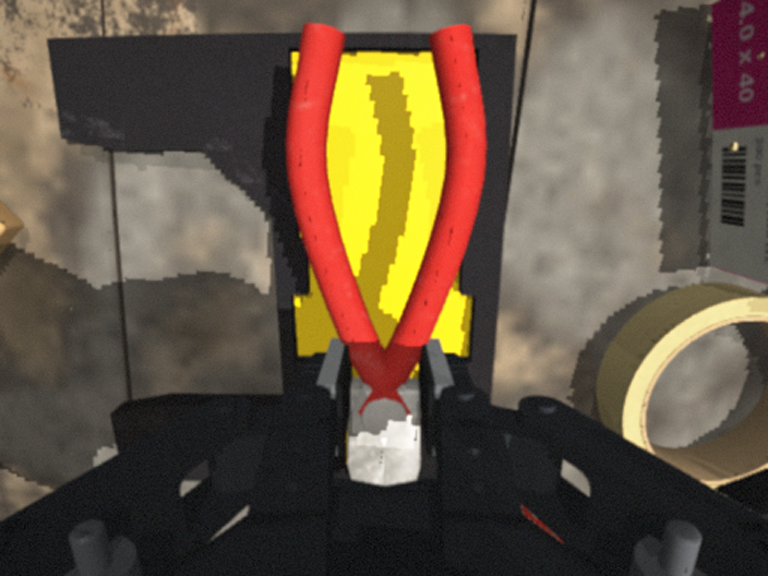

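The pliers are lined up over the pocket, at most about 1–2 mm to the right: handle mid x=387 against pocket mid x=383. Lowering with that correction.

```bash
python3 -m handwheel '[{"dp":[0.0005,-0.0014,0.015],"delta_rot":[0,0,-0.003]},{"dp":[0.0005,-0.0014,0.026],"delta_rot":[0,0,-0.003]},{"dp":[0.0005,-0.0014,0.031],"delta_rot":[0,0,-0.003]},{"dp":[0.0005,-0.0014,0.034],"delta_rot":[0,0,-0.003]},{"dp":[0.0005,-0.0014,0.035],"delta_rot":[0,0,-0.003]},{"dp":[0.0005,-0.0014,0.035],"delta_rot":[0,0,-0.003]}]'
python3 -c "
from h import *
where();plan([.6309,-.3079,.004],4.8)"
```

```text
clock: 8.25
tcp_pos: [0.6301, -0.3076, 0.0052]
orientation: [2.125, 2.313, 0.0]
contact_force: [-0.7, 0.0, -1.9]
grip_width: 0.0232
gripper_force: 59.6
t 8.25 tcp [ 0.6301 -0.3076  0.0052] yaw 4.86 F [-0.7  0.  -1.9] w 0.0232 gf 59.6
dp [-0.0004  0.0008  0.0012] rot [0.0004 0.0003 0.0011]
```

```bash
python3 -m handwheel '[{"dp":[0,0.0004,0.0008],"delta_rot":[0,0,0]},{"dp":[0,0.0004,0.0008],"delta_rot":[0,0,0]},{"dp":[0,0.0004,0.0008],"delta_rot":[0,0,0]},{"dp":[0,0.0004,0.0008],"delta_rot":[0,0,0]}]' 0.42
python3 -m handwheel '[{"dp":[0,0,-0.01],"delta_rot":[0,0,0]},{"dp":[0,0,-0.03],"delta_rot":[0,0,0]},{"dp":[0,0,-0.07],"delta_rot":[0,0,0]},{"dp":[0.0,0,-0.12],"delta_rot":[0,0,0]},{"dp":[0,-0.05,-0.15],"delta_rot":[0,0,0]},{"dp":[0,-0.09,-0.15],"delta_rot":[0,0,0]},{"dp":[0,-0.09,-0.15],"delta_rot":[0,0,0]}]'
python3 - <<'E'
from h import *
import pickle
where();f=grab("wrist");pickle.dump(f,open("w5.pkl","wb"))
cv2.imwrite("pics/w5.png",cv2.resize(f["img"],(768,576),interpolation=cv2.INTER_CUBIC))
E
```

```text
clock: 8.75
tcp_pos: [0.6304, -0.3074, 0.0043]
orientation: [2.125, 2.314, 0.0]
contact_force: [0.4, 0.1, -0.1]
grip_width: 0.0362
gripper_force: 0.0
clock: 9.62
tcp_pos: [0.5376, -0.3167, 0.1565]
orientation: [2.13, 2.308, 0.001]
contact_force: [1.1, -0.2, -0.4]
grip_width: 0.0357
gripper_force: 0.0
t 9.62 tcp [ 0.5376 -0.3167  0.1565] yaw 4.6 F [ 1.1 -0.2 -0.4] w 0.0357 gf 0.0
```

View pics/w5.png

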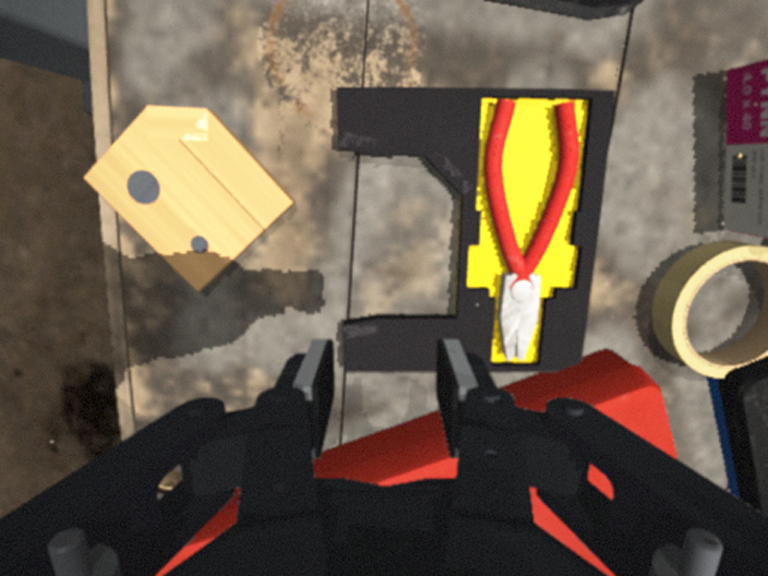

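The pliers lie in the pocket the right way round, handles at (505,103) and (567,103) and jaw tip at (515,357), inside the yellow. The template hasn't moved, with corners at (84,179), (293,203) and (203,292). Next I'll push its rear edge with both open fingers: first turning it clockwise, then shifting it sideways, then driving it home.

```bash
cat >> h.py <<'E'
def tmpl(f):
    """template pose from image: wood mask hull, top plane"""
    H=hsv(f);m=((H[...,0]>10)&(H[...,0]<26)&(H[...,1]>70)&(H[...,2]>90)).astype(np.uint8)
    return m
def seq(poses):
    """print rows from current measured pose for list of (x,y,z,yaw)"""
    for p in poses: plan(p[:3],p[3])
E
python3 - <<'E'
from h import *
import pickle
where();f=pickle.load(open("w5.pkl","rb"))
B=onplane(f,np.array([(148,105),(208,107),(294,203),(204,292),(84,179)])/1.5,.012)[:,:2]*1000;print("tmpl",B.round(1).tolist())
# slot walls: front arm inner edges at top z .011, back wall
print("slot",(onplane(f,np.array([(335,150),(418,155),(344,322),(455,317),(460,200),(333,90),(340,368)])/1.5,.011)[:,:2]*1000).round(1).tolist())
seq([(.36,-.321,.06,-44.5)])
E
```

```text
t 9.68 tcp [ 0.5399 -0.3158  0.156 ] yaw 4.74 F [1.  0.3 0.6] w 0.0359 gf 0.0
tmpl [[383.9, -223.3], [421.7, -222.1], [476.9, -276.9], [416.7, -341.8], [339.0, -271.4]]
slot [[501.5, -241.9], [553.9, -240.8], [513.7, -356.0], [590.2, -346.2], [583.8, -266.5], [498.4, -206.7], [512.7, -391.3]]
dp [ 0.0097 -0.1799  0.0957] rot [ 2.100e-03 -6.000e-04  8.593e-01]
```

```bash
python3 -m handwheel '[{"dp":[0.003,-0.06,0.01],"delta_rot":[0,0,0.17]},{"dp":[0.006,-0.12,0.02],"delta_rot":[0,0,0.34]},{"dp":[0.01,-0.18,0.04],"delta_rot":[0,0,0.51]},{"dp":[0.01,-0.18,0.07],"delta_rot":[0,0,0.68]},{"dp":[0.01,-0.18,0.096],"delta_rot":[0,0,0.86]},{"dp":[0.01,-0.18,0.096],"delta_rot":[0,0,0.86]},{"dp":[0.01,-0.18,0.096],"delta_rot":[0,0,0.86]},{"dp":[0.01,-0.18,0.096],"delta_rot":[0,0,0.86]}]' 0.8
python3 - <<'E'
from h import *
where()
c=np.array([.408,-.2727]);th=np.radians(45.5)
P=[(*(c-.064*np.array([np.cos(th),np.sin(th)])),-.004,-44.5)]
Rr=.045; l=np.array([-np.sin(th),np.cos(th)]);O=c-Rr*l
for d in(0,8,16,24,32,41):
    a=-np.radians(d); M=np.array([[np.cos(a),-np.sin(a)],[np.sin(a),np.cos(a)]]); q=O+M@(c-.057*np.array([np.cos(th),np.sin(th)])-O); P.append((*q,-.004,-44.5-d))
seq(P)
E
```

```text
clock: 10.68
tcp_pos: [0.3615, -0.3208, 0.0591]
orientation: [2.893, 1.22, 0.002]
contact_force: [0.3, -0.2, 0.2]
grip_width: 0.0685
gripper_force: 0.0
t 10.68 tcp [ 0.3615 -0.3208  0.0591] yaw -44.27 F [ 0.3 -0.2  0.2] w 0.0685 gf 0.0
dp [ 0.0028 -0.0007  0.0631] rot [ 0.0019 -0.0008  0.004 ]
dp [ 0.0098 -0.0007  0.0632] rot [ 0.0019 -0.0008  0.004 ]
dp [ 0.0167 -0.0081  0.0631] rot [ 0.0019 -0.0009  0.1436]
dp [ 0.0245 -0.0146  0.0631] rot [ 0.0018 -0.0011  0.2833]
dp [ 0.0331 -0.0199  0.0631] rot [ 0.0017 -0.0012  0.4229]
dp [ 0.0424 -0.0239  0.0631] rot [ 0.0017 -0.0013  0.5625]
dp [ 0.0534 -0.0268  0.0631] rot [ 0.0016 -0.0015  0.7196]
```

```bash
python3 -m handwheel '[{"dp":[0,-0.001,0.04],"delta_rot":[0,0,0]},{"dp":[0,-0.001,0.055],"delta_rot":[0,0,0]},{"dp":[0,-0.001,0.06],"delta_rot":[0,0,0]},{"dp":[0,-0.001,0.063],"delta_rot":[0,0,0]},{"dp":[0,-0.001,0.063],"delta_rot":[0,0,0]}]'
```

```text
clock: 11.3
tcp_pos: [0.3601, -0.3199, -0.0043]
orientation: [2.895, 1.217, 0.001]
contact_force: [0.2, 0.7, 0.7]
grip_width: 0.0684
gripper_force: 0.0
```

```bash
python3 -m handwheel '[{"dp":[0.006,0,0],"delta_rot":[0,0,0]},{"dp":[0.01,0,0],"delta_rot":[0,0,0.004]},{"dp":[0.014,-0.004,0],"delta_rot":[0,0,0.074]},{"dp":[0.017,-0.007,0],"delta_rot":[0,0,0.144]},{"dp":[0.021,-0.011,0],"delta_rot":[0,0,0.214]},{"dp":[0.0245,-0.014,0],"delta_rot":[0,0,0.283]},{"dp":[0.029,-0.017,0],"delta_rot":[0,0,0.353]},{"dp":[0.033,-0.019,0],"delta_rot":[0,0,0.423]},{"dp":[0.038,-0.021,0],"delta_rot":[0,0,0.493]},{"dp":[0.042,-0.023,0],"delta_rot":[0,0,0.562]},{"dp":[0.048,-0.025,0],"delta_rot":[0,0,0.64]},{"dp":[0.053,-0.026,0],"delta_rot":[0,0,0.72]}]'
python3 - <<'E'
from h import *
import pickle
where()
f=grab("wrist");pickle.dump(f,open("w6.pkl","wb"));t=grab("top");pickle.dump(t,open("t6.pkl","wb"))
a=cv2.resize(f["img"],(400,300));b=cv2.resize(t["img"][170:282,220:370],(400,300),interpolation=cv2.INTER_CUBIC)
cv2.imwrite("pics/w6.png",np.hstack([a,b]))
E
```

```text
clock: 12.8
tcp_pos: [0.3782, -0.2629, -0.0048]
orientation: [-3.139, -0.115, 0.001]
contact_force: [-2.0, -0.8, 1.6]
grip_width: 0.0682
gripper_force: 0.8
t 12.8 tcp [ 0.3782 -0.2629 -0.0048] yaw -85.79 F [-2.  -0.8  1.6] w 0.0682 gf 0.8
```

View pics/w6.png

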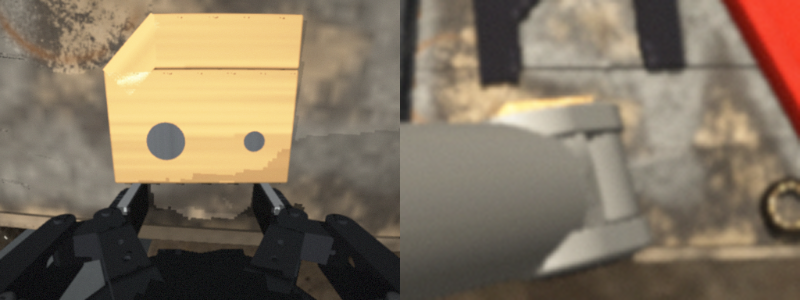

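The wrist half shows the template turned square to the fingers, with its rear edge against both of them: corners (152,14), (303,14), (290,183), (115,182), (104,68), cut corner at far left. That was my last picture, so from here I'll measure numerically.

```bash
cat >> h.py <<'E'
def tpose(f,roi=None):
    """fit template pose (centre mm, yaw deg): wood contour on z=.012, lines by edge via minAreaRect"""
    m=tmpl(f)
    if roi: k=np.zeros_like(m);k[roi[1]:roi[3],roi[0]:roi[2]]=1;m=m*k
    m=cv2.morphologyEx(cv2.morphologyEx(m,cv2.MORPH_CLOSE,np.ones((9,9),np.uint8)),cv2.MORPH_OPEN,np.ones((5,5),np.uint8))
    c=cv2.convexHull(big(m)).reshape(-1,2); P=(onplane(f,c,.012)[:,:2]*1000).astype(np.float32)
    (x,y),(w,h),a=cv2.minAreaRect(P)
    pp=poly(c.reshape(-1,1,2),4); print("px",pp.tolist()); print("corners",(onplane(f,pp,.012)[:,:2]*1000).round(1).tolist())
    a=(a+45)%90-45; print("centre",round(x,1),round(y,1),"size",round(w,1),round(h,1),"yaw",round(a,2))
E
python3 - <<'E'
from h import *
import pickle
f=pickle.load(open("w6.pkl","rb")); tpose(f,(120,5,400,240))
E
```

```text
px [[388, 19], [399, 38], [399, 130], [366, 234], [147, 232], [120, 98], [121, 5], [258, 5]]
corners [[485.2, -306.5], [478.7, -312.1], [443.0, -318.8], [394.6, -312.8], [388.1, -210.7], [447.4, -200.8], [482.6, -202.2], [485.8, -255.3]]
centre 438.5 -260.2 size 95.8 117.5 yaw 3.87
```

Run:
```python
from h import *
seq([(.368,-.263,.05,-85.8),(.41,-.183,.06,4.2),(.4208,-.187,.05,4.2)])
```

```text
dp [-0.0105 -0.0005 -0.0549] rot [-0.0004  0.0005  0.0031]
dp [ 0.0375 -0.0771 -0.0649] rot [-7.0000e-04  0.0000e+00 -1.5677e+00]
dp [ 0.0479 -0.0723 -0.0549] rot [-7.0000e-04  0.0000e+00 -1.5677e+00]
```

```bash
python3 -m handwheel '[{"dp":[-0.01,0,-0.005],"delta_rot":[0,0,0]},{"dp":[-0.01,0,-0.055],"delta_rot":[0,0,-0.1]},{"dp":[0.01,-0.03,-0.065],"delta_rot":[0,0,-0.28]},{"dp":[0.03,-0.06,-0.065],"delta_rot":[0,0,-0.46]},{"dp":[0.038,-0.077,-0.065],"delta_rot":[0,0,-0.64]},{"dp":[0.048,-0.077,-0.065],"delta_rot":[0,0,-0.82]},{"dp":[0.048,-0.072,-0.065],"delta_rot":[0,0,-1.0]},{"dp":[0.048,-0.072,-0.065],"delta_rot":[0,0,-1.18]},{"dp":[0.048,-0.072,-0.065],"delta_rot":[0,0,-1.36]},{"dp":[0.048,-0.072,-0.06],"delta_rot":[0,0,-1.54]},{"dp":[0.048,-0.072,-0.055],"delta_rot":[0,0,-1.568]},{"dp":[0.048,-0.072,-0.055],"delta_rot":[0,0,-1.568]}]' 0.47
python3 - <<'E'
from h import *
where(); f=grab("wrist"); tpose(f); seq([(.4208,-.189,.001,4.2)])
t=grab("top");tpose(t,(235,190,330,275))
E
```

```text
clock: 14.4
tcp_pos: [0.4201, -0.1884, 0.05]
orientation: [-2.142, -2.297, 0.0]
contact_force: [-0.2, -0.3, -0.4]
grip_width: 0.04
gripper_force: 0.0
t 14.4 tcp [ 0.4201 -0.1884  0.05  ] yaw 4.0 F [-0.2 -0.3 -0.4] w 0.04 gf 0.0
px [[71, 100], [161, 171], [163, 249], [156, 267], [0, 342], [0, 96]]
corners [[304.6, -121.8], [359.1, -161.8], [359.5, -216.0], [354.3, -230.2], [226.0, -308.7], [259.3, -121.5]]
centre 300.0 -221.4 size 197.8 115.2 yaw -10.1
dp [-0.0007  0.0005  0.0491] rot [-0.0003 -0.0001 -0.003 ]
px [[275, 205], [307, 209], [329, 258], [329, 270], [253, 267], [253, 238]]
corners [[489.0, -265.8], [478.3, -343.1], [359.9, -392.1], [331.6, -391.1], [341.2, -211.3], [409.8, -211.9]]
centre 412.2 -302.5 size 184.8 152.9 yaw -2.81
```

```bash
python3 -m handwheel '[{"dp":[0,0,0.03],"delta_rot":[0,0,-0.003]},{"dp":[0,0,0.045],"delta_rot":[0,0,-0.003]},{"dp":[0,0,0.048],"delta_rot":[0,0,-0.003]},{"dp":[-0.006,0,0.048],"delta_rot":[0,0,-0.003]},{"dp":[-0.012,0,0.048],"delta_rot":[0,0,-0.003]},{"dp":[-0.018,0,0.048],"delta_rot":[0,0,-0.003]},{"dp":[-0.025,0,0.048],"delta_rot":[0,0,-0.003]},{"dp":[-0.032,0,0.048],"delta_rot":[0,0,-0.003]},{"dp":[-0.039,0,0.048],"delta_rot":[0,0,-0.003]},{"dp":[-0.046,0,0.048],"delta_rot":[0,0,-0.003]},{"dp":[-0.052,0,0.048],"delta_rot":[0,0,-0.003]},{"dp":[-0.052,0,0.048],"delta_rot":[0,0,-0.003]}]'
python3 - <<'E'
from h import *
where(); seq([(.40,-.19,.12,4.2)])
E
```

```text
clock: 16.0
tcp_pos: [0.4245, -0.2411, 0.0021]
orientation: [2.136, 2.302, -0.001]
contact_force: [0.0, -0.6, -0.2]
grip_width: 0.0397
gripper_force: 0.0
t 16.0 tcp [ 0.4245 -0.2411  0.0021] yaw 4.29 F [ 0.  -0.6 -0.2] w 0.0397 gf 0.0
dp [ 0.0527 -0.0206 -0.1179] rot [0.0003 0.0012 0.0016]
```

```bash
python3 - <<'E'
from h import *
seq([(.365,-.3085,.10,-85.8)])
E
python3 -m handwheel '[{"dp":[0.01,0,-0.002],"delta_rot":[0,0,0]},{"dp":[0.012,0,-0.05],"delta_rot":[0,0,0]},{"dp":[0.01,0,-0.098],"delta_rot":[0,0,0.18]},{"dp":[-0.02,-0.02,-0.098],"delta_rot":[0,0,0.36]},{"dp":[-0.05,-0.045,-0.098],"delta_rot":[0,0,0.54]},{"dp":[-0.063,-0.065,-0.098],"delta_rot":[0,0,0.72]},{"dp":[-0.063,-0.065,-0.098],"delta_rot":[0,0,0.9]},{"dp":[-0.063,-0.065,-0.098],"delta_rot":[0,0,1.08]},{"dp":[-0.063,-0.065,-0.098],"delta_rot":[0,0,1.26]},{"dp":[-0.063,-0.065,-0.098],"delta_rot":[0,0,1.44]},{"dp":[-0.063,-0.065,-0.098],"delta_rot":[0,0,1.57]},{"dp":[-0.063,-0.065,-0.098],"delta_rot":[0,0,1.572]}]' 0.8
python3 - <<'E'
from h import *
import pickle
where(); f=grab("wrist");pickle.dump(f,open("w7.pkl","wb")); H=hsv(f)
# colour stats: wood where expected, bench nearby
for n,P in(("wood",(.45,-.32,.012)),("wood2",(.44,-.28,.012)),("bench",(.43,-.38,0)),("bench2",(.43,-.23,0)),("tray",(.515,-.22,.011))):
    x,y=proj(f,[P])[0].round().astype(int); 
    if 3<x<509 and 3<y<381: print(n,x,y,np.median(H[y-3:y+4,x-3:x+4].reshape(-1,3),0))
E
```

```text
dp [-0.0629 -0.0643 -0.0978] rot [1.2000e-03 7.0000e-04 1.5724e+00]
clock: 17.5
tcp_pos: [0.3645, -0.3069, 0.0999]
orientation: [-3.139, -0.12, 0.001]
contact_force: [-0.1, -0.2, 0.1]
grip_width: 0.0686
gripper_force: 0.0
t 17.5 tcp [ 0.3645 -0.3069  0.0999] yaw -85.61 F [-0.1 -0.2  0.1] w 0.0686 gf 0.0
wood 283 89 [ 24.  94. 253.]
wood2 229 98 [ 24.  94. 253.]
bench 352 122 [ 20.  33. 147.]
bench2 167 107 [ 19.  34. 147.]
```

```bash
cat >> h.py <<'E'
def tpose2(f,cexp,yaw):
    """scan across each straight edge (template frame, z=.012), fit lines"""
    H=hsv(f);m=((H[...,1]>62)&(H[...,2]>190)&(H[...,0]>14)&(H[...,0]<32)).astype(np.float32); m=cv2.medianBlur(m,3)
    a=np.radians(yaw);h=np.array([np.cos(a),np.sin(a)]);l=np.array([-h[1],h[0]])
    def scan(out,off,along,ts):
        s=np.arange(off-.02,off+.02,.0004);res=[]
        for t in ts:
            P=np.array([[*(cexp+out*d+along*t),.012] for d in s]);q=proj(f,P)
            v=cv2.remap(m,q[:,0].astype(np.float32).reshape(-1,1),q[:,1].astype(np.float32).reshape(-1,1),cv2.INTER_LINEAR).ravel()
            if q.min()<2 or (q[:,0]>509).any() or (q[:,1]>381).any():continue
            i=np.where(v>.5)[0]
            if len(i) and v[0]>.5 and v[-1]<.5: res.append((t,s[i[-1]]))
        res=np.array(res)
        if len(res)<4: return None
        k=np.polyfit(res[:,0],res[:,1],1); k=np.polyfit(*res[np.abs(np.polyval(k,res[:,0])-res[:,1])<.003].T,1)
        return k[1]*1000,np.degrees(np.arctan(k[0])),len(res)
    E={"front":scan(h,.046,l,np.linspace(-.045,.018,22)),"rear":scan(-h,.046,l,np.linspace(-.045,.045,22)),"left":scan(l,.052,h,np.linspace(-.04,.013,20)),"right":scan(-l,.052,h,np.linspace(-.04,.04,20))}
    for k,v in E.items(): print(k,None if v is None else np.round(v,2))
E
python3 - <<'E'
from h import *
import pickle
f=pickle.load(open("w7.pkl","rb")); tpose2(f,np.array([.432,-.3035]),4.2)
E
```

```text
front [53.24 -0.5  22.  ]
rear [37.28  0.2  21.  ]
left [51.37  0.89 19.  ]
right [51.75 -0.44 17.  ]
```

Run:
```python
from h import *
seq([(.374,-.3078,-.0045,-85.8),(.482,-.3000,-.0045,-85.8)])
```

```text
dp [0.0095 0.0015 0.1045] rot [-0.0002  0.0005  0.0046]
dp [0.1178 0.0021 0.1044] rot [-0.0002  0.0005  0.0046]
```

```bash
python3 -m handwheel '[{"dp":[0.005,0.0015,0.06],"delta_rot":[0,0,0.004]},{"dp":[0.005,0.0015,0.09],"delta_rot":[0,0,0.004]},{"dp":[0.005,0.0015,0.1],"delta_rot":[0,0,0.004]},{"dp":[0.005,0.0015,0.104],"delta_rot":[0,0,0.004]},{"dp":[0.012,0.0015,0.104],"delta_rot":[0,0,0.004]},{"dp":[0.02,0.0016,0.104],"delta_rot":[0,0,0.004]},{"dp":[0.028,0.0016,0.104],"delta_rot":[0,0,0.004]},{"dp":[0.036,0.0017,0.104],"delta_rot":[0,0,0.004]},{"dp":[0.044,0.0018,0.104],"delta_rot":[0,0,0.004]},{"dp":[0.052,0.0018,0.104],"delta_rot":[0,0,0.004]},{"dp":[0.06,0.0019,0.104],"delta_rot":[0,0,0.004]},{"dp":[0.066,0.0019,0.104],"delta_rot":[0,0,0.004]}]'
python3 - <<'E'
from h import *
import pickle
where(); seq([(.482,-.3000,-.0045,-85.8)])
p,r0=tool(); c=p[:2]+.058*np.array([.9973,.0732]);f=grab("wrist");pickle.dump(f,open("w8.pkl","wb")); print(c);tpose2(f,c,4.2)
E
```

```text
clock: 19.05
tcp_pos: [0.431, -0.3046, -0.0039]
orientation: [-3.14, -0.112, 0.0]
contact_force: [-2.0, -0.8, 1.4]
grip_width: 0.0684
gripper_force: 1.2
t 19.05 tcp [ 0.431  -0.3046 -0.0039] yaw -85.93 F [-2.  -0.8  1.4] w 0.0684 gf 1.2
dp [ 0.0512 -0.001   0.0006] rot [-0.      0.     -0.0023]
[ 0.48882862 -0.30037563]
front None
rear [44.23 -0.18 18.  ]
left [52.06  0.08 20.  ]
right [50.16  0.16 18.  ]
```

```bash
python3 -m handwheel '[{"dp":[0.007,0,0],"delta_rot":[0,0,0]},{"dp":[0.014,0,0],"delta_rot":[0,0,0]},{"dp":[0.021,0,0],"delta_rot":[0,0,0]},{"dp":[0.028,0,0],"delta_rot":[0,0,0]},{"dp":[0.034,0,0],"delta_rot":[0,0,0]},{"dp":[0.039,0,0],"delta_rot":[0,0,0]},{"dp":[0.043,0,0],"delta_rot":[0,0,0]},{"dp":[0.045,0,0],"delta_rot":[0,0,0]}]'
python3 - <<'E'
from h import *
import pickle
where(); p,r0=tool(); c=p[:2]+.058*np.array([.9973,.0732]);f=grab("wrist");pickle.dump(f,open("w9.pkl","wb")); print(c);tpose2(f,c,4.2)
E
```

```text
clock: 20.1
tcp_pos: [0.4755, -0.3014, -0.0039]
orientation: [-3.14, -0.111, -0.0]
contact_force: [-0.9, 0.4, 0.2]
grip_width: 0.0683
gripper_force: 0.7
t 20.1 tcp [ 0.4755 -0.3014 -0.0039] yaw -85.93 F [-0.9  0.4  0.2] w 0.0683 gf 0.7
[ 0.53337705 -0.29719671]
front None
rear [44.54 -0.31 17.  ]
left [51.99 -0.17 18.  ]
right [50.16  0.16 18.  ]
```

Sliding freely, about 6 mm short of home. Creeping on until it meets the back wall.

```bash
python3 -m handwheel '[{"dp":[0.002,0,0],"delta_rot":[0,0,0]},{"dp":[0.004,0,0],"delta_rot":[0,0,0]},{"dp":[0.005,0,0],"delta_rot":[0,0,0]},{"dp":[0.006,0,0],"delta_rot":[0,0,0]}]'
python3 -m handwheel '[{"dp":[0.001,0,0],"delta_rot":[0,0,0]},{"dp":[0.001,0,0],"delta_rot":[0,0,0]}]'
python3 -m handwheel '[{"dp":[0.001,0,0],"delta_rot":[0,0,0]},{"dp":[0.001,0,0],"delta_rot":[0,0,0]}]'
```

```text
clock: 20.65
tcp_pos: [0.4813, -0.3011, -0.0039]
orientation: [-3.14, -0.111, 0.0]
contact_force: [-1.3, -0.4, 0.4]
grip_width: 0.0686
gripper_force: 0.7
clock: 20.9
tcp_pos: [0.4825, -0.301, -0.0039]
orientation: [3.14, 0.111, 0.0]
contact_force: [-0.6, -0.4, -0.7]
grip_width: 0.0684
gripper_force: 0.3
clock: 21.15
tcp_pos: [0.4832, -0.301, -0.0039]
orientation: [-3.14, -0.111, 0.0]
contact_force: [-1.7, -0.4, -0.3]
grip_width: 0.0683
gripper_force: 0.6
```

```bash
python3 -m handwheel '[{"dp":[0.001,0,0],"delta_rot":[0,0,0]},{"dp":[0.002,0,0],"delta_rot":[0,0,0]},{"dp":[0.002,0,0],"delta_rot":[0,0,0]}]'
python3 -m handwheel '[{"dp":[0.001,0,0],"delta_rot":[0,0,0]},{"dp":[0.0015,0,0],"delta_rot":[0,0,0]},{"dp":[0.0015,0,0],"delta_rot":[0,0,0]}]'
```

```text
clock: 21.52
tcp_pos: [0.4833, -0.301, -0.004]
orientation: [-3.139, -0.11, 0.004]
contact_force: [-6.2, -0.7, 3.9]
grip_width: 0.0685
gripper_force: 3.2
clock: 21.9
tcp_pos: [0.4834, -0.301, -0.004]
orientation: [-3.138, -0.109, 0.007]
contact_force: [-10.5, 0.8, 7.4]
grip_width: 0.0682
gripper_force: 4.9
```

The push force climbed while the TCP stopped, so the template is against the wall. Backing off, lifting and checking.

```bash
python3 -m handwheel '[{"dp":[-0.012,0,0],"delta_rot":[0,0,0]},{"dp":[-0.015,0,0],"delta_rot":[0,0,0]},{"dp":[-0.015,0,-0.05],"delta_rot":[0,0,0]},{"dp":[-0.015,0,-0.11],"delta_rot":[0,0,0]},{"dp":[0.03,0,-0.13],"delta_rot":[0,0,0]},{"dp":[0.03,0,-0.13],"delta_rot":[0,0,0]},{"dp":[0.03,0,-0.13],"delta_rot":[0,0,0]}]'
python3 - <<'E'
from h import *
import pickle
where(); f=grab("wrist");pickle.dump(f,open("w10.pkl","wb")); print(onplane(f,[(2,2),(510,2),(256,2),(256,200)],.012).round(3)[:,:2].tolist())
tpose2(f,np.array([.5397,-.2958]),4.2)
H=hsv(f)
# gap between template front and back wall along centreline; edges laterally: brightness
h=np.array([.9973,.0732]);l=np.array([-.0732,.9973]);c=np.array([.5397,-.2958])
for nm,d,o in(("fwd",h,-.02*l),("left",l,-.02*h),("right",-l,-.02*h)):
    s=np.arange(.036,.070,.002);q=proj(f,[[*(c+o+d*k),.011] for k in s]).round().astype(int)
    print(nm,[(round(k*1000),*H[y,x][1:]) for k,(x,y) in zip(s,q) if 0<=x<512 and 0<=y<384])
# pliers red in view (z~.012)
m=mask(f,"red").astype(np.uint8); y=((H[...,0]>20)&(H[...,0]<36)&(H[...,1]>200)&(H[...,2]>110)).astype(np.uint8)
for n,k,z in(("red",m,.012),("yellow",y,.004)):
    P=onplane(f,big(k).reshape(-1,2),z)[:,:2]*1000;print(n,cv2.minAreaRect(P.astype(np.float32)))
E
```

```text
clock: 22.78
tcp_pos: [0.5167, -0.2982, 0.1258]
orientation: [-3.139, -0.112, 0.0]
contact_force: [-0.7, -0.1, 0.5]
grip_width: 0.0683
gripper_force: 0.0
t 22.77 tcp [ 0.5167 -0.2982  0.1258] yaw -85.9 F [-0.7 -0.1  0.5] w 0.0683 gf 0.0
[[0.659, -0.081], [0.688, -0.492], [0.668, -0.287], [0.506, -0.298]]
front [58.9  17.05  8.  ]
rear [43.71 -0.29 19.  ]
left [51.1  -0.29 18.  ]
right [5.174e+01 3.000e-02 1.700e+01]
fwd [(36, np.int64(104), np.int64(250)), (38, np.int64(102), np.int64(252)), (40, np.int64(100), np.int64(251)), (42, np.int64(103), np.int64(251)), (44, np.int64(102), np.int64(251)), (46, np.int64(107), np.int64(253)), (48, np.int64(28), np.int64(55)), (50, np.int64(15), np.int64(51)), (52, np.int64(34), np.int64(52)), (54, np.int64(204), np.int64(255)), (56, np.int64(211), np.int64(255)), (58, np.int64(206), np.int64(255)), (60, np.int64(211), np.int64(254)), (62, np.int64(205), np.int64(254)), (64, np.int64(203), np.int64(254)), (66, np.int64(209), np.int64(254)), (68, np.int64(197), np.int64(255)), (70, np.int64(197), np.int64(255))]
left [(36, np.int64(109), np.int6
[... 755 characters left out ...]
44, np.int64(119), np.int64(228)), (46, np.int64(120), np.int64(225)), (48, np.int64(121), np.int64(225)), (50, np.int64(121), np.int64(227)), (52, np.int64(111), np.int64(197)), (54, np.int64(38), np.int64(120)), (56, np.int64(53), np.int64(58)), (58, np.int64(8), np.int64(34)), (60, np.int64(11), np.int64(46)), (62, np.int64(14), np.int64(54)), (64, np.int64(23), np.int64(67)), (66, np.int64(12), np.int64(64)), (68, np.int64(16), np.int64(48)), (70, np.int64(22), np.int64(46))]
red ((527.431884765625, -489.3446960449219), (346.8829345703125, 102.58289337158203), 17.25939178466797)
yellow ((616.5534057617188, -292.77215576171875), (63.673397064208984, 185.8929443359375), 24.648801803588867)
```

Run:
```python
from h import *
import pickle
f=pickle.load(open("w5.pkl","rb"))
A=onplane(f,np.array([(515,359),(506,101),(567,102)])/1.5,.012)[:,:2]-[.001,0]
h=np.array([.9973,.0732]);l=np.array([-.0732,.9973]);c=np.array([.6295,-.2892])
for n,p in(("jaw",A[0]),("handle",(A[1]+A[2])/2)): print(n,(((p-c)@np.c_[h,l])*1000).round(1))
where(); print(r.hand_in())
```

```text
jaw [  0.1 -85. ]
handle [-0.7 86.6]
t 22.82 tcp [ 0.5159 -0.2984  0.1255] yaw -85.97 F [ 0.3  0.8 -0.6] w 0.0684 gf 0.0
the job is handed in; nothing more can be done
None
```

I handed the job in at 22.8 s, with no verdict returned: by the camera the pliers' ends lie about 1 mm from their marks the right way round, and the template is square and against the back wall, about 1 mm from home; I planned every move clear of the bearing, tape roll and tape measure but did not re-measure them.

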